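Strip the pressure vessel's cap and load the sterilising container

TASK

Get the used ware ready for sterilising: release the pressure vessel's red-handled cap (turn it anticlockwise to its first stop, push it down against the spring, then turn it on past the stop until it is free), and lay the cap and every yellow-capped bottle inside the aluminium sterilising container, bottles lying down. When all of it is in, lower the container's lid gently until it is fully closed; leave the blue-capped bottle and the beaker where they stand.

Things in the scene. Friction and masses are not known exactly. Their poses are not given: they have to be found in the camera images.
- vessel: steel pressure vessel with a blue band, fixed to the bench: dia 140 mm, 190 mm high to its neck rim. Origin: centre of its underside, z up. Its x axis points to the white mark on its shoulder (locked). Anticlockwise seen from above, the orange mark 0.6 rad from it is the first stop and the green mark at 1.25 rad is where the cap comes free
- cap_grip (a point): centre of the red upright grip bar of the black cap: bar 60 mm long along x, 18 mm thick along y, reaching 16 mm above and below this point. Right under it a disc, dia 84, 10 mm thick; under that a stem, dia 52, 26 mm long, with lugs along x to 39 mm from the axis; the foot is 52 mm below this point. z = cap axis. 0.2 kg. Locked: 226 mm above the bench, turned 0 to 0.2 rad from vessel x
- cap_mark (a point): white pointer mark on the top of the cap's disc, 40 mm from the cap's axis along the bar (cap +x), 16 mm below cap_grip: shows how far the cap is turned
- neck_top (a point): centre of the neck rim, on the turning axis. The cap turns easily to a hard stop at 0.6 rad; there push it down over 6 mm (10 mm until its disc meets the rim; spring 4 N rising to 9 N), turn it while down to 1.1 to 1.45 rad (end stop 1.48), let it rise to 4 mm above its locked height, then it lifts straight out, its stem 12 mm deep in the neck
- box: open aluminium sterilising container fixed to the bench, 200 mm (its x) by 300 mm (its y) by 90 mm high, walls and floor 5 mm. Origin: centre of its underside, z up; the lid is hinged on the top of its +x wall. Seen from the robot that is the far wall
- lid (a joint): teal lid of the container, 200 x 300 mm, 8 mm thick: angle in rad, 0 closed, 1.7 to 1.85 (leaning back) at the start, up to 2.0. Hinge axis: along the container's y, 100 mm from its centre on the +x side, 90.5 mm above its underside. A stiff hinge: it stays where it is left; about 0.45 N m moves it upright, less on the way down
- lid_handle (a point): middle of the steel bar handle on the lid's upper (outer) face, bar 100 mm long along the lid's y, 35 mm off that face, 170 mm from the hinge; the outer face beside the bar is bare and can be pushed
- bottle1_c (a point): clear square plastic bottle with a YELLOW round cap and white label, lying on its side: 76 mm long, body 36 x 36 mm, cap dia 30 mm, about 80 g. This point: its centre, 18 mm above what it lies on; +x points to the capped end (body x -38 to +18 mm, cap +21 to +38), y, z square to the sides. 2 to 4 yellow-capped bottles are present
- bottle2_c (a point): clear square plastic bottle with a YELLOW round cap and white label, lying on its side: 76 mm long, body 36 x 36 mm, cap dia 30 mm, about 80 g. This point: its centre, 18 mm above what it lies on; +x points to the capped end (body x -38 to +18 mm, cap +21 to +38), y, z square to the sides. 2 to 4 yellow-capped bottles are present
- bottle3_c (a point): clear square plastic bottle with a YELLOW round cap and white label, lying on its side: 76 mm long, body 36 x 36 mm, cap dia 30 mm, about 80 g. This point: its centre, 18 mm above what it lies on; +x points to the capped end (body x -38 to +18 mm, cap +21 to +38), y, z square to the sides. 2 to 4 yellow-capped bottles are present
- bottle4_c (a point): clear square plastic bottle with a YELLOW round cap and white label, lying on its side: 76 mm long, body 36 x 36 mm, cap dia 30 mm, about 80 g. This point: its centre, 18 mm above what it lies on; +x points to the capped end (body x -38 to +18 mm, cap +21 to +38), y, z square to the sides. 2 to 4 yellow-capped bottles are present
- blue_bottle_c (a point): bottle of the same shape with a BLUE cap, to be left where it is; point at its centre, +x to its cap
- beaker_rim (a point): glass beaker, dia 60 mm, 70 mm high, standing among the bottles, to be left alone; point at the centre of its mouth
Things that resemble listed ones, but are neither listed nor needed, are in the scene too. What is shaped like the part that bears bottle4_c but black is not meant. Leave any brown look-alike of the part that bears bottle3_c alone.

How it is judged:
On the way, in this order (a step that is already met when the one before it is completed fails the run):
1. the cap is turned anticlockwise to its first stop, not yet pushed down (y of cap_mark in the frame of vessel between 0.017 and 0.032 m and x of cap_mark in the frame of vessel between 0.018 and 0.042 m and z of cap_mark in the frame of vessel between 0.207 and 0.214 m), for 0.1 s.
2. the cap is pushed down at the stop (y of cap_mark in the frame of vessel between 0.014 and 0.036 m and x of cap_mark in the frame of vessel between 0.014 and 0.042 m and z of cap_mark in the frame of vessel between 0.197 and 0.2045 m), for 0.05 s.
3. the cap is turned past the stop to where it comes free, still in the neck (y of cap_mark in the frame of vessel above 0.034 m and x of cap_mark in the frame of vessel between -0.004 and 0.021 m and z of cap_mark in the frame of vessel between 0.197 and 0.222 m), for 0.05 s.
4. the cap and all yellow-capped bottles are in the container, the lid still open (x of bottle1_c in the frame of box between -0.097 and 0.097 m and y of bottle1_c in the frame of box between -0.147 and 0.147 m and z of bottle1_c in the frame of box between 0 and 0.085 m and x of bottle2_c in the frame of box between -0.097 and 0.097 m and y of bottle2_c in the frame of box between -0.147 and 0.147 m and z of bottle2_c in the frame of box between 0 and 0.085 m and x of bottle3_c in the frame of box between -0.097 and 0.097 m and y of bottle3_c in the frame of box between -0.147 and 0.147 m and z of bottle3_c in the frame of box between 0 and 0.085 m and x of bottle4_c in the frame of box between -0.097 and 0.097 m and y of bottle4_c in the frame of box between -0.147 and 0.147 m and z of bottle4_c in the frame of box between 0 and 0.085 m and x of cap_grip in the frame of box between -0.097 and 0.097 m and y of cap_grip in the frame of box between -0.147 and 0.147 m and z of cap_grip in the frame of box between 0 and 0.085 m and value of joint lid above 0.5 rad), for 0.05 s.
At the end, for the whole second after the job is handed in: the cap and every yellow-capped bottle are wholly inside the container below its rim, the bottles lying (within about 27 degrees of level), and the lid is closed to within 0.05 rad (x of bottle1_c in the frame of box between -0.097 and 0.097 m and y of bottle1_c in the frame of box between -0.147 and 0.147 m and z of bottle1_c in the frame of box between 0 and 0.085 m and x of bottle2_c in the frame of box between -0.097 and 0.097 m and y of bottle2_c in the frame of box between -0.147 and 0.147 m and z of bottle2_c in the frame of box between 0 and 0.085 m and x of bottle3_c in the frame of box between -0.097 and 0.097 m and y of bottle3_c in the frame of box between -0.147 and 0.147 m and z of bottle3_c in the frame of box between 0 and 0.085 m and x of bottle4_c in the frame of box between -0.097 and 0.097 m and y of bottle4_c in the frame of box between -0.147 and 0.147 m and z of bottle4_c in the frame of box between 0 and 0.085 m and x of cap_grip in the frame of box between -0.097 and 0.097 m and y of cap_grip in the frame of box between -0.147 and 0.147 m and z of cap_grip in the frame of box between 0 and 0.085 m and value of joint lid below 0.05 rad and angle between bottle1_c's own x axis and vertical between 1.1 and 2.04 rad and angle between bottle2_c's own x axis and vertical between 1.1 and 2.04 rad and angle between bottle3_c's own x axis and vertical between 1.1 and 2.04 rad and angle between bottle4_c's own x axis and vertical between 1.1 and 2.04 rad); the robot touches nothing.
It fails at once if the blue-capped bottle or the beaker is moved more than 40 mm (distance of any of blue_bottle_c, beaker_rim from where it was at the start of the episode above 0.04 m).
It fails at once if the lid is slammed (faster than 2.5 rad/s) (velocity of joint lid below -2.5 rad/s).
Of bottle1, bottle2, bottle3, bottle4 only 2 to 4 are there at a start; the rules pass over those that are not, and their reading is None.
At some moment in a run one of bottle1, bottle2, bottle3, bottle4 may be knocked a few centimetres aside while the robot is not near it.
Once in a run the grip may slacken for a moment while it holds something.
It also fails if it takes over 210 s, if anything falls off the work surface, if the arm or the gripper's body presses on something with over 40 N, if the wrist force passes 120 N, or if a joint passes its speed limit or range.

ROBOT

A 6-joint arm with a two-finger parallel gripper is mounted at the origin on the work surface. World frame = base frame: x ahead of the robot, y to its left, z up, the work surface at z = 0. Lengths are in m, angles in rad, forces in N, time in s.
With the tool pointing down it reaches from about 0.325 to 0.9 m from the base axis. Payload 6.1 kg.
Tool frame: the origin (TCP) lies midway between the tips of the shut fingers; the grasp point (between the pads) lies 19 mm behind it; z points along the fingers, y is the line along which they close (so a half turn about z gives the same grasp; the last joint's range is limited). The gripper opens to 85 mm and grips with 20 to 120 N. Pads are 22 mm wide; open, the fingers measure 114 mm over their backs; the gripper's body (76 mm by 85 mm) begins 54 mm behind the grasp point. The pads swing forward as they close: fully open they stand 13 mm farther back than shut.
Start: joints at [-1.31, 0.22, 1.526, -0, 1.395, -0.126], TCP at [0.236, -0.579, 0.231] pointing down, gripper open.
Joint ranges: [-2.98, 2.98], [-0.91, 2.08], [0.09, 2.57], [-1.24, 4.39], [0.2, 2.65], [-2.68, 2.68]. Speed limits (rad/s): [2.57, 2.57, 3.01, 3.14, 3.14, 3.14].

INTERFACE

Orientations are given as [roll, pitch, yaw] about the fixed x, y, z axes, in that order (R = Rz(yaw) Ry(pitch) Rx(roll)).
In Python, from plant import movep, move_l, set_joints, gripper_to, hold, inverse_kinematics, observe, get_image, get_calibration, Unreachable, job_done gives the robot as it stands. Calls block until the motion is done:
- movep(position, orientation): joint-space move of the TCP to a pose.
- move_l(position, feed=0.15, rotation=None, max_force=None): straight line of the TCP; rotation=None keeps the orientation; feed is the mean speed in m/s. With max_force (N) it stops when the force on the tool has changed by that much, and returns True; else False.
- set_joints(angles): joint-space move.
- gripper_to(opening, f_grip=None): finger opening in m; f_grip is the grip in N (None keeps the last); returns when the fingers have stopped.
- hold(seconds).
- inverse_kinematics(position, orientation): joint angles nearest the present ones, or None.
- observe(): the state.
- get_image(name): name is "scene" or "side" or "wrist"; returns (picture, depth): 480x640x3 uint8, red, green, blue; 480x640 float32, m along the optical axis (not along the pixel's ray), 0 where there is no reading.
- get_calibration(name): a dict with "intrinsics" (3x3 intrinsics, pixels), "world_from_camera" (4x4, takes a point from camera to world coordinates). Camera axes: x right, y down, z forward; pixel columns grow to the right and rows downward; lengths in m; the calibration is good to about 2 mm. A picture is of the moment at which its call begins: read the wrist's pose just before it. get_calibration takes no time and is no camera call; for the wrist camera it gives the pose at the moment of the call.
A pose or a line that the arm cannot do raises Unreachable and nothing moves.
- job_done(): hands the job in; it is judged then, once.
The state is a dict: "time_s": time; "q": joint angles; "joint_velocities": joint speeds; "joint_torque": joint torques, N m; "eef_pos": TCP position; "tcp_rot": TCP orientation; "ft_force": force on the tool from outside, world axes, zero at the start; "torque": the same for the moment, N m; "opening": finger opening in m; "grasp_force": force on a finger pad.
Only numpy, scipy, OpenCV 4.12 (cv2) and the standard library are available. Lean on these libraries where they do the work, as an engineer would, in place of code of your own. Each camera call takes 0.05 s, during which the arm holds its last target. There are 200 camera calls.

## Working session

There is one attempt and no reset: what is moved stays moved. The work goes in short steps, each a Python script; the robot and the scene stay as the last script left them, time stands still between calls to the robot, and variables do not carry over. Pictures are saved under pics/ and viewed, at most 14 in all, crops included, and the job is handed in when it is done.

```bash
ls; mkdir -p pics; python3 - <<'E'
from plant import *
import cv2, numpy as np
for n in ("scene","side"):
    im,d=get_image(n); cv2.imwrite(f"pics/{n}0.png",im[:,:,::-1]); np.save(f"pics/{n}0.npy",d)
    c=get_calibration(n); print(n,c["intrinsics"].round(1).tolist(),c["world_from_camera"].round(3).tolist())
print(observe())
E
```

```text
pics
scene [[502.2, 0.0, 321.5], [0.0, 502.2, 234.3], [0.0, 0.0, 1.0]] [[-0.708, 0.471, -0.526, 0.968], [0.706, 0.494, -0.508, 0.369], [0.021, -0.731, -0.682, 0.747], [0.0, 0.0, 0.0, 1.0]]
side [[436.8, 0.0, 317.0], [0.0, 436.8, 242.9], [0.0, 0.0, 1.0]] [[-1.0, -0.015, 0.017, 0.495], [-0.022, 0.516, -0.856, 0.567], [0.005, -0.856, -0.516, 0.537], [0.0, 0.0, 0.0, 1.0]]
{'time_s': 0.1, 'q': array([-1.31007957e+00,  2.21154027e-01,  1.52752531e+00,  2.13004326e-05,
        1.39472267e+00, -1.26106384e-01]), 'joint_velocities': array([ 0.00236428, -0.00127548, -0.00363436, -0.00111941,  0.00126232,
       -0.00079756]), 'joint_torque': array([ 1.38856038e-03, -4.98244679e+01, -3.90544903e+01, -1.62242923e-04,
        5.70789576e-03,  3.46746742e-05]), 'eef_pos': array([ 0.23563279, -0.57827082,  0.23028932]), 'tcp_rot': array([-3.13980031e+00, -2.48363490e-04,  3.86819164e-01]), 'ft_force': array([-0.17297202,  0.12772982, -0.16724676]), 'torque': array([ 2.48905126e-02, -1.66017240e-02, -7.07050560e-05]), 'grasp_force': 0.0, 'opening': 0.08536235759077553}
```

View pics/scene0.png

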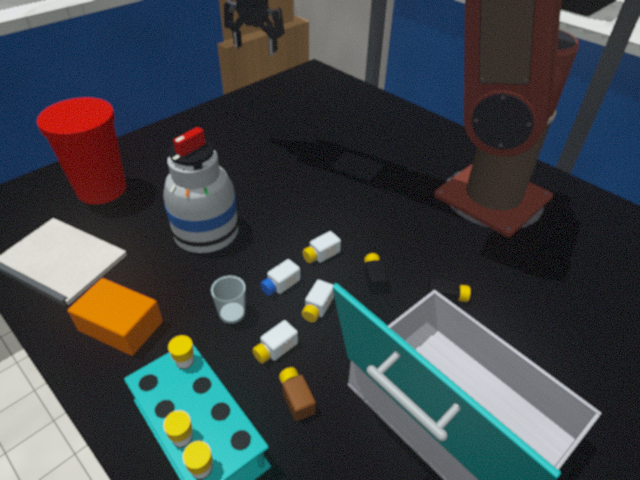

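View pics/side0.png

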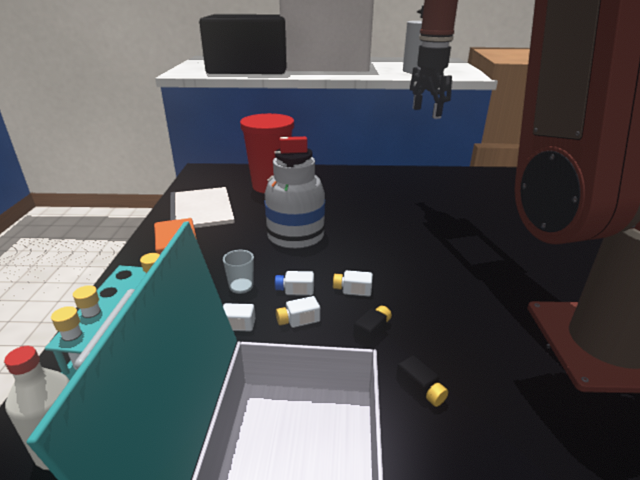

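The scene view shows the vessel at (200,210), with its red bar at (190,140). There are three clear yellow-capped bottles at (322,247), (318,300) and (275,342), and a blue-capped bottle at (281,277). The beaker is at (230,300). The lookalikes are black bottles at (375,270) and (450,290), a brown one at (298,393), and the rack tubes. The box is at (480,390) with its lid open. In the side view the same three bottles are at (238,317), (300,312) and (355,283).

```bash
cat > h.py <<'E'
from plant import *
import cv2, numpy as np
from scipy.spatial.transform import Rotation as Rot
def shot(n):
    c=get_calibration(n); im,d=get_image(n); return im,d,c
def deproj(c,d,u,v):
    K=c["intrinsics"];T=c["world_from_camera"]
    z=d[v,u]; p=np.stack([(u-K[0,2])/K[0,0]*z,(v-K[1,2])/K[1,1]*z,z],-1)
    return p@T[:3,:3].T+T[:3,3]
def ray(c,u,v):
    K=c["intrinsics"];T=c["world_from_camera"]
    return T[:3,3],T[:3,:3]@np.array([(u-K[0,2])/K[0,0],(v-K[1,2])/K[1,1],1.])
def onplane(c,u,v,z):
    o,r=ray(c,u,v); return o+r*(z-o[2])/r[2]
def cloud(c,d):
    v,u=np.mgrid[:480,:640]; return deproj(c,d,u,v)
def hsv(im): return cv2.cvtColor(im,cv2.COLOR_RGB2HSV)
def mask(im,lo,hi): return cv2.inRange(hsv(im),np.array(lo),np.array(hi))
def blobs(m,amin=40):
    n,l,s,c=cv2.connectedComponentsWithStats(m)
    return [(l==i,s[i,4],c[i]) for i in range(1,n) if s[i,4]>=amin]
YEL=((20,130,90),(35,255,255)); BLU=((105,120,60),(125,255,255)); RED=((0,180,90),(6,255,255))
def down(yaw): return [np.pi,0,yaw]
E
python3 - <<'E'
from h import *
for n in ("scene","side"):
    im=cv2.imread(f"pics/{n}0.png")[:,:,::-1].copy(); d=np.load(f"pics/{n}0.npy"); c=get_calibration(n); P=cloud(c,d)
    for nm,lh in (("yel",YEL),("red",RED),("teal",((80,100,60),(98,255,255)))):
        for m,a,ce in blobs(mask(im,*lh)&((d>0)*255).astype(np.uint8)):
            q=P[m]; print(n,nm,a,ce.round(0),np.median(q,0).round(3),q.min(0).round(3),q.max(0).round(3))
    bench=P[(d>0)&(abs(P[...,2])<.01)]; print("bench z",np.median(bench[:,2]))
    # white-ish bottle labels
    m=((P[...,2]>.02)&(P[...,2]<.05)&(d>0)&(hsv(im)[...,1]<50)&(hsv(im)[...,2]>140)).astype(np.uint8)*255
    for m,a,ce in blobs(m,80):
        q=P[m]; print(n,"white",a,ce.round(0),np.median(q,0).round(3),q.min(0).round(3),q.max(0).round(3))
E
```

```text
scene yel 173 [309. 254.] [ 0.471 -0.144  0.024] [ 0.437 -0.184 -0.002] [ 0.476 -0.132  0.035]
scene yel 119 [371. 257.] [ 0.388 -0.05   0.03 ] [ 0.349 -0.079 -0.002] [ 0.41  -0.031  0.037]
scene yel 178 [465. 292.] [0.331 0.133 0.027] [ 0.285  0.107 -0.001] [0.342 0.145 0.036]
scene yel 233 [310. 313.] [ 0.573 -0.036  0.026] [ 0.554 -0.069 -0.003] [ 0.581 -0.022  0.035]
scene yel 539 [180. 347.] [ 0.802 -0.073  0.114] [ 0.75  -0.182 -0.003] [ 0.819 -0.058  0.118]
scene yel 234 [261. 353.] [ 0.691 -0.032  0.027] [ 0.668 -0.066 -0.002] [ 0.697 -0.02   0.035]
scene yel 216 [288. 374.] [0.686 0.03  0.03 ] [ 0.657  0.004 -0.002] [0.704 0.045 0.037]
scene yel 639 [177. 425.] [0.873 0.028 0.115] [ 0.856 -0.018  0.071] [0.889 0.042 0.119]
scene yel 699 [197. 457.] [0.879 0.08  0.115] [0.862 0.038 0.071] [0.894 0.094 0.119]
scene red 4838 [ 83. 145.] [ 0.678 -0.614  0.173] [ 0.588 -0.729  0.001] [ 0.734 -0.581  0.202]
scene red 375 [190. 140.] [ 0.566 -0.363  0.233] [ 0.326 -0.743 -0.003] [ 0.596 -0.357  0.244]
scene teal 11360 [439. 398.] [0.666 0.274 0.238] [ 0.466 -0.074 -0.004] [0.685 0.
[... 1435 characters left out ...]
42]
side teal 31422 [141. 379.] [0.659 0.285 0.218] [ 0.619 -0.217 -0.004] [0.966 0.399 0.286]
bench z -0.00029270346202880937
side white 838 [77. 82.] [ 1.915 -2.     0.035] [ 1.461 -2.02   0.02 ] [ 2.363 -1.976  0.05 ]
side white 338 [299. 277.] [ 0.544 -0.136  0.035] [ 0.516 -0.16   0.021] [ 0.575 -0.12   0.038]
side white 337 [357. 277.] [ 0.429 -0.138  0.035] [ 0.4   -0.162  0.02 ] [ 0.458 -0.121  0.038]
side white 103 [241. 281.] [ 0.658 -0.127  0.027] [ 0.642 -0.137  0.02 ] [ 0.678 -0.122  0.039]
side white 436 [302. 305.] [ 0.533 -0.048  0.035] [ 0.502 -0.077  0.02 ] [ 0.561 -0.028  0.037]
side white 392 [239. 310.] [ 0.644 -0.031  0.035] [ 0.62  -0.052  0.027] [ 0.674 -0.014  0.038]
```

```bash
python3 - <<'E'
from h import *
K=None
ims=[]
for i,(p,yaw) in enumerate((((.50,-.33,.45),0),((.48,-.05,.42),0),((.45,.25,.46),0))):
    movep(p,down(yaw)); im,d,c=shot("wrist"); ims.append(im)
    cv2.imwrite(f"pics/w{i}.png",im[:,:,::-1]); np.savez(f"pics/w{i}.npz",d=d,K=c["intrinsics"],T=c["world_from_camera"])
    print(c["world_from_camera"].round(3).tolist(),c["intrinsics"][0].round(1), observe()["q"].round(2),observe()["time_s"])
cv2.imwrite("pics/wm.png",np.hstack([cv2.resize(i,(400,300)) for i in ims[1:]])[:,:,::-1])
E
```

```text
[[-0.001, -0.959, -0.284, 0.57], [-1.0, 0.001, 0.001, -0.331], [-0.001, 0.284, -0.959, 0.591], [0.0, 0.0, 0.0, 1.0]] [392.2   0.  323. ] [-0.72  0.12  1.24 -0.    1.78  0.86] 1.7167
[[-0.001, -0.959, -0.283, 0.551], [-1.0, 0.001, 0.0, -0.051], [0.0, 0.283, -0.959, 0.562], [0.0, 0.0, 0.0, 1.0]] [392.2   0.  323. ] [-0.27 -0.18  1.58 -0.    1.73  1.3 ] 2.8583
[[-0.002, -0.959, -0.283, 0.521], [-1.0, 0.002, 0.0, 0.249], [0.0, 0.283, -0.959, 0.602], [0.0, 0.0, 0.0, 1.0]] [392.2   0.  323. ] [ 0.35 -0.09  1.43 -0.    1.8   1.92] 4.075
```

View pics/w0.png

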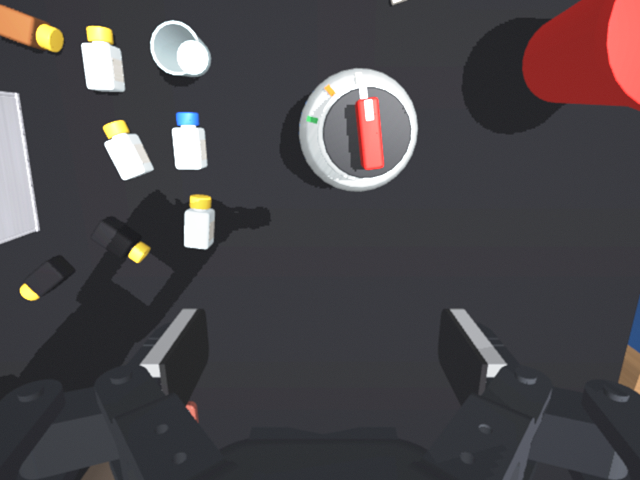

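View pics/wm.png

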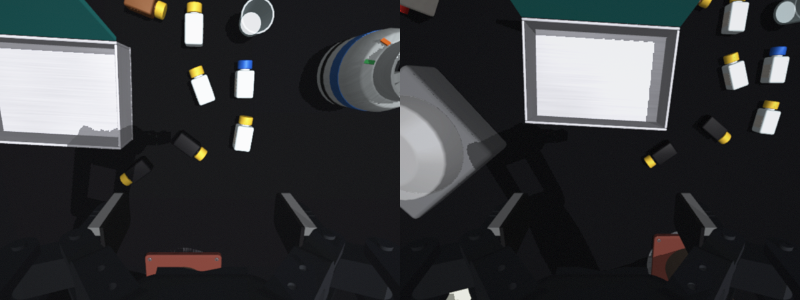

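The wrist views show the cap's red bar at (370,133) in w0. The vessel marks are white near (362,85), orange at (330,90) and green at (313,120). The same three clear bottles show, the box is empty, and the black and brown lookalikes are clearly distinct. A pale translucent object stands left of the box, so I'll measure its extent.

```bash
cat >> h.py <<'E'
def load(i):
    z=np.load(f"pics/w{i}.npz"); im=cv2.imread(f"pics/w{i}.png")[:,:,::-1].copy()
    return im,z["d"],{"intrinsics":z["K"],"world_from_camera":z["T"]}
def rect(q):  # oriented rectangle of xy points (m): centre,(long,short),yaw of long side
    (c,(w,h),a)=cv2.minAreaRect((q[:,:2]*1000).astype(np.float32)); a=np.radians(a)
    if w<h: w,h,a=h,w,a+np.pi/2
    return np.array(c)/1000,(round(w,1),round(h,1)),(a+np.pi/2)%np.pi-np.pi/2
def bottles(im,d,c):
    """clear bottles: white body blobs with a yellow/blue cap next to them -> (colour,centre,yaw,z,size)"""
    P=cloud(c,d); H=hsv(im); out=[]
    w=((P[...,2]>.029)&(P[...,2]<.042)&(d>0)&(H[...,1]<60)&(H[...,2]>120)).astype(np.uint8)*255
    w=cv2.morphologyEx(w,cv2.MORPH_OPEN,np.ones((3,3),np.uint8))
    caps=[(k,np.median(P[m&(P[...,2]>.02)&(d>0)],0)) for k,lh in (("Y",YEL),("B",BLU)) for m,a,_ in blobs(mask(im,*lh),40) if (m&(P[...,2]>.02)&(P[...,2]<.045)).sum()>15]
    for m,a,ce in blobs(w,150):
        q=P[m]; b,s,_=rect(q)
        for k,cp in caps:
            v=cp[:2]-b
            if .028<np.hypot(*v)<.055:
                e=v/np.hypot(*v); out.append((k,b+.010*e,np.arctan2(e[1],e[0]),np.median(q[:,2]),s,ce.round(0)))
    return out
E
python3 - <<'E'
from h import *
for i in range(3):
    im,d,c=load(i); P=cloud(c,d); print("w",i)
    for o in bottles(im,d,c): print(o[0],o[1].round(4),round(o[2],3),round(o[3],4),o[4],o[5])
    ok=(d>0)
    if i==0:
        m=(mask(im,*RED)>0)&(P[...,2]>.236)&(P[...,2]<.25); print("bar",rect(P[m]),np.median(P[m],0))
        for nm,lh in (("orange",((8,180,120),(18,255,255))),("green",((50,130,60),(75,255,255)))):
            for mm,a,ce in blobs(mask(im,*lh),12):
                q=P[mm&ok]; print(nm,a,ce,np.median(q,0).round(4))
        m=ok&(P[...,2]>.202)&(P[...,2]<.214)&(abs(P[...,0]-.57)<.08)&(abs(P[...,1]+.36)<.08)
        ce,r=cv2.minEnclosingCircle((P[m][:,:2]*1000).astype(np.float32)); print("disc circ",ce,r,np.median(P[m][:,2]))
    rim=ok&(P[...,2]>.084)&(P[...,2]<.095)&(P[...,1]>.05)&(P[...,0]>.4)&(P[...,0]<.72)&(P[...,1]<.5)
    if i==2:
        q=P[rim]; print("rim",rect(q),np.median(q[:,2]),q.min(0),q.max(0))
        m=(mask(im,(80,100,40),(98,255,255))>0)&ok&(P[...,2]>.1); q=P[m]; print("lid",len(q),q.min(0),q.max(0))
        u,s,vt=np.linalg.svd(q-q.mean(0),full_matrices=False); print("lid n",vt[2],q.mean(0))
        m=ok&(P[...,2]>.02)&((P[...,1]>.43)|(P[...,0]<.44)&(P[...,1]>.2)); q=P[m]; print("other",len(q),np.percentile(q,[1,50,99],0).round(3).tolist())
im,_,_=load(0); cv2.imwrite("pics/cap.png",cv2.resize(im[60:200,290:430],None,fx=4,fy=4)[:,:,::-1])
z=[im[y-35:y+35,x-35:x+35] for x,y in ((103,62),(127,150),(200,222),(190,140))]
cv2.imwrite("pics/bot.png",np.hstack([cv2.resize(a,(190,190)) for a in z])[:,:,::-1])
E
```

```text
w 0
Y [ 0.6555 -0.0383] -0.294 0.0354 (54.7, 36.4) [98. 66.]
B [ 0.551  -0.1385] 0.183 0.0353 (55.7, 36.5) [186. 148.]
Y [ 0.5398 -0.0517] 0.147 0.0354 (55.9, 36.6) [124. 157.]
Y [ 0.4345 -0.1454] -0.192 0.0354 (56.2, 35.4) [196. 229.]
bar (array([ 0.56137848, -0.36378479]), (58.1, 14.7), np.float64(0.3782872190121922)) [ 0.56385006 -0.36248831  0.24002202]
green 39 [311.69230769 119.23076923] [ 0.5782 -0.3184  0.1492]
disc circ (563.8992919921875, -370.9174499511719) 41.99056625366211 0.209531653838663
w 1
Y [ 0.6558 -0.0348] -0.027 0.0353 (55.1, 35.8) [309.  46.]
B [ 0.5515 -0.1395] 0.05 0.0354 (54.2, 36.3) [391. 134.]
Y [ 0.5391 -0.0493] 0.336 0.0354 (56.2, 35.8) [324. 144.]
Y [ 0.4351 -0.1434] -0.077 0.0354 (55.5, 36.4) [389. 222.]
w 2
B [ 0.5508 -0.1382] 0.149 0.0352 (53.6, 35.9) [606. 111.]
Y [ 0.5383 -0.0477] 0.472 0.0353 (56.0, 35.0) [541. 120.]
Y [ 0.4349 -0.1421] 0.025 0.0353 (54.9, 36.8) [591. 195.]
rim (array([0.5255885 , 0.25661655]), (300.3, 202.3), np.float64(1.5145303908642473)) 0.0891492815786008 [0.41653688 0.10193698 0.08401356] [0.63470354 0.41138071 0.09499489]
lid 9023 [0.61837678 0.10073424 0.10000424] [0.64677738 0.39969506 0.18341807]
lid n [ 0.97593361 -0.05622875 -0.21069388] [0.63383569 0.23501413 0.13689184]
other 28630 [[0.231, 0.217, 0.023], [0.416, 0.58, 0.101], [0.665, 0.69, 0.484]]
```

View pics/cap.png

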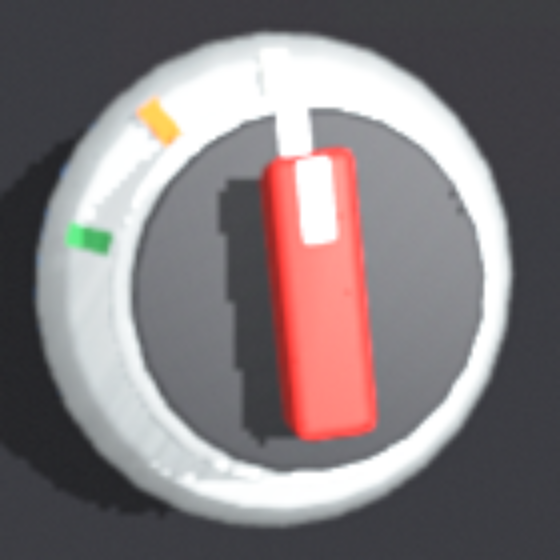

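View pics/bot.png

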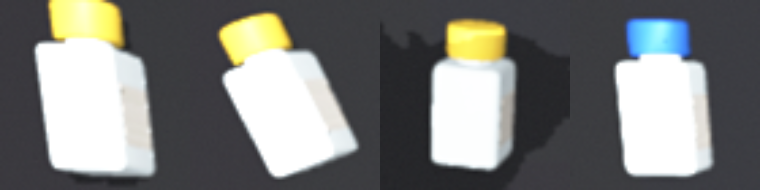

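The crops confirm three clear, white-labelled, yellow-capped bottles; the fourth crop is the blue one, which I leave. On the cap crop the bar is nearly in line with the white mark, and the pointer at (293,130) sits almost over it. The bar rectangle and the bottle yaws were biased, so I'll refine them.

```bash
python3 - <<'E'
import re
s=open('h.py').read()
s=s.replace("q=P[m]; b,s,_=rect(q)\n","q=P[m]; b,s,a0=rect(q)\n").replace("e=v/np.hypot(*v); out.append((k,b+.010*e,np.arctan2(e[1],e[0])","e=np.array([np.cos(a0),np.sin(a0)]); e=e*np.sign(e@v); out.append((k,b+.010*e,np.arctan2(e[1],e[0])")
open('h.py','w').write(s)
E
cat >> h.py <<'E'
def capbar(im,d,c,ctr,z=.242):
    """bar top: rays of red+enclosed pixels on the bar-top plane"""
    P=cloud(c,d); m=(P[...,2]>z-.005)&(P[...,2]<z+.008)&(np.hypot(P[...,0]-ctr[0],P[...,1]-ctr[1])<.045)&(d>0)
    v,u=np.nonzero(m); q=np.array([onplane(c,a,b,z) for a,b in zip(u,v)])
    return rect(q),np.median(P[m][:,2]),len(q)
E
python3 - <<'E'
from h import *
C=np.array([.5639,-.3709])
for i in range(3):
    im,d,c=load(i); P=cloud(c,d); print("w",i)
    for o in bottles(im,d,c): print(o[0],o[1].round(4),round(o[2],3),round(o[3],4),o[4],o[5])
    if i==0:
        print(capbar(im,d,c,C))
        H=hsv(im); o=(H[...,0]>8)&(H[...,0]<19)&(H[...,1]>120)&(H[...,2]>150)
        r=np.hypot(P[...,0]-C[0],P[...,1]-C[1]); o&=(r<.075)&(r>.03)&(d>0)
        q=np.median(P[o],0)-[*C,0]; print("orange",o.sum(),q,np.arctan2(q[1],q[0]))
        g=np.array([.5782,-.3184])-C; print("green",np.arctan2(g[1],g[0]))
        for (x,y,z) in ((293,130,.210),(289,115,.210),(272,75,.165)): 
            q=onplane(c,290+x/4,60+y/4,z)[:2]-C; print("white",q,np.hypot(*q),np.arctan2(q[1],q[0]), P[60+y//4,290+x//4])
    if i==2:
        for zl in (.03,.1,.2,.3,.4):
            m=(d>0)&(P[...,2]>zl)&(P[...,2]<zl+.1)&(P[...,1]>.42); q=P[m]
            if len(q): print(zl,len(q),q.min(0).round(3),q.max(0).round(3))
# red bar from scene+side: two-view triangulation
rs=[]
for n in("scene","side"):
    im=cv2.imread(f"pics/{n}0.png")[:,:,::-1].copy(); c=get_calibration(n)
    ms=[b for b in blobs(mask(im,(0,150,90),(8,255,255)),30) if b[2][1]<160 and b[1]<700 and abs(b[2][0]-(190 if n=="scene" else 294))<25]
    print(n,[(b[1],b[2]) for b in ms]); rs.append(ray(c,*ms[0][2]))
im,d,c=load(0); m=mask(im,(0,120,90),(8,255,255)); b=[b for b in blobs(m,100) if abs(b[2][0]-370)<20][0]; rs.append(ray(c,*b[2]))
A=0;B=0
for o,r in rs:
    r=r/np.linalg.norm(r); M=np.eye(3)-np.outer(r,r); A=A+M; B=B+M@o
print("tri bar",np.linalg.solve(A,B))
E
```

```text
w 0
Y [ 0.6559 -0.0355] -0.012 0.0354 (54.7, 36.4) [98. 66.]
B [ 0.5512 -0.1402] 0.013 0.0353 (55.7, 36.5) [186. 148.]
Y [ 0.5392 -0.0497] 0.359 0.0354 (55.9, 36.6) [124. 157.]
Y [ 0.4346 -0.1445] -0.107 0.0354 (56.2, 35.4) [196. 229.]
((array([ 0.56394989, -0.37045056]), (59.3, 18.0), np.float64(0.12987313684551172)), np.float64(0.2412959426732971), 1484)
orange 5 [0.03936746 0.03120302 0.15126669] 0.670218317254788
green 1.3048666502956003
white [0.03620644 0.00399041] 0.036425675830825475 0.10976981352538974 [ 0.60061402 -0.3667677   0.20897125]
white [0.03939304 0.0049865 ] 0.03970739461661836 0.1259137048734313 [ 0.60387854 -0.36561754  0.21056587]
white [0.05270536 0.00535872] 0.05297707568245947 0.10132496142058663 [ 0.61918805 -0.36692077  0.14794342]
w 1
Y [ 0.6558 -0.0347] -0.018 0.0353 (55.1, 35.8) [309.  46.]
B [ 0.5515 -0.1401] -0.008 0.0354 (54.2, 36.3) [391. 134.]
Y [ 0.539  -0.0491] 0.356 0.0354 (56.2, 35.8) [324. 144.]
Y [ 0.4351 -0.1439] -0.122 0.0354 (55.5, 36.4) [389. 222.]
w 2
B [ 0.5509 -0.1397] -0.004 0.0352 (53.6, 35.9) [606. 111.]
Y [ 0.5388 -0.0487] 0.36 0.0353 (56.0, 35.0) [541. 120.]
Y [ 0.4348 -0.1436] -0.121 0.0353 (54.9, 36.8) [591. 195.]
0.03 15324 [0.209 0.488 0.03 ] [0.678 0.714 0.13 ]
0.1 15070 [0.219 0.498 0.1  ] [0.541 0.71  0.172]
scene [(np.int32(401), array([189.15461347, 140.54862843]))]
side [(np.int32(110), array([292.21818182, 140.15454545]))]
tri bar [ 0.56489537 -0.36982297  0.23218717]
```

The measurements agree:
- **Vessel:** axis (0.564, -0.3707), yaw about 0.065.
- **Cap:** bar yaw 0.130, bar top z 0.241, disc z 0.2095.
- **Box:** centre (0.5256, 0.2566), yaw -0.056.
- **Lid:** about 1.78 rad.

I'll start with the cap, stopping after each stage to check it.

```bash
python3 - <<'E'
from h import *
C=(.5640,-.3707); Z=.214
def rep(t): 
    o=observe(); print(t,"t",round(o["time_s"],1),o["eef_pos"].round(4),"yaw",round(o["tcp_rot"][2],3),"F",o["ft_force"].round(1),"Tz",o["torque"].round(2),"op",round(o["opening"],4),"g",round(o["grasp_force"],1))
movep((*C,.32),down(.13)); gripper_to(.06)
print(move_l((*C,Z),feed=.08,max_force=15)); rep("down")
gripper_to(0.0,60); hold(.2); rep("grip")
for y in np.arange(.23,.64,.1): movep((*C,Z),down(y))
rep("0.63")
movep((*C,Z),down(.665)); hold(.3); rep("stop?")
im,d,c=shot("scene"); cv2.imwrite("pics/s1.png",cv2.resize(im[100:260,130:290],None,fx=3.5,fy=3.5)[:,:,::-1])
E
```

```text
False
down t 8.2 [ 0.5643 -0.371   0.2149] yaw 0.13 F [-0.3  0.3  0.1] Tz [ 0.01 -0.02 -0.03] op 0.0601 g 0.0
grip t 8.9 [ 0.5641 -0.3708  0.2145] yaw 0.13 F [-1.8 -0.5  2.7] Tz [ 0.08  0.1  -0.05] op 0.0173 g 59.6
0.63 t 10.1 [ 0.5645 -0.3714  0.2142] yaw 0.625 F [ 3.  -2.4  2.1] Tz [-0.53 -0.63 -0.1 ] op 0.017 g 59.7
stop? t 10.7 [ 0.5647 -0.3715  0.2142] yaw 0.659 F [ 4.9 -3.3  2.4] Tz [-0.72 -0.88 -0.65] op 0.0171 g 60.0
```

View pics/s1.png

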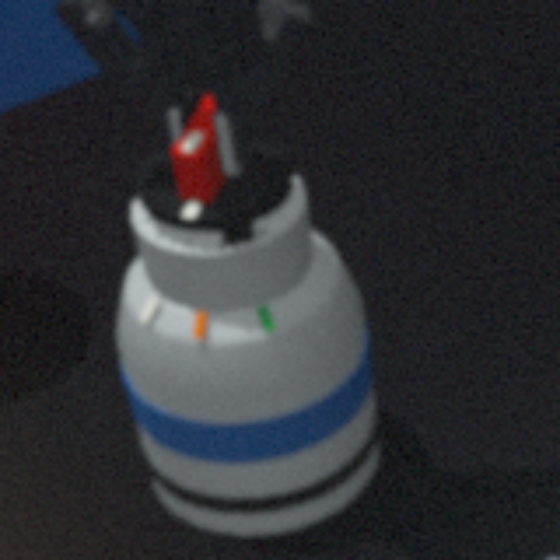

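The pointer at (190,210) lines up with the orange mark at (200,325), and the wrist moment rose, so the cap is at its first stop. Next I push it down and turn it free.

```bash
python3 - <<'E'
from h import *
C=(.5640,-.3707); Z=.214
def rep(t): 
    o=observe(); print(t,"t",round(o["time_s"],1),o["eef_pos"].round(4),"yaw",round(o["tcp_rot"][2],3),"F",o["ft_force"].round(1),"Tz",o["torque"].round(2),"op",round(o["opening"],4),"g",round(o["grasp_force"],1))
movep((*C,Z),down(.64)); 
print(move_l((*C,Z-.0085),feed=.02,max_force=25)); hold(.3); rep("pushed")
for y in np.arange(.74,1.3,.1): movep((*C,Z-.0085),down(y)); rep(round(y,2))
movep((*C,Z-.0085),down(1.315)); hold(.2); rep("turned")
E
```

```text
False
pushed t 11.9 [ 0.5645 -0.3715  0.207 ] yaw 0.637 F [ 1.3 -2.1  6.3] Tz [-0.39 -0.39 -0.04] op 0.0172 g 60.3
0.74 t 12.1 [ 0.5642 -0.3709  0.2067] yaw 0.738 F [ 1.8 -0.5  6.7] Tz [-0.07 -0.18  0.03] op 0.0173 g 60.4
0.84 t 12.4 [ 0.564  -0.3706  0.2066] yaw 0.838 F [ 1.2 -0.2  7.3] Tz [ 0.04 -0.07  0.04] op 0.0169 g 60.4
0.94 t 12.6 [ 0.564  -0.3707  0.2066] yaw 0.938 F [0.6 0.  7.6] Tz [ 0.01 -0.08  0.06] op 0.0169 g 60.4
1.04 t 12.9 [ 0.5641 -0.3709  0.2067] yaw 1.038 F [ 1.9 -0.9  6.5] Tz [-0.03 -0.01  0.06] op 0.0171 g 60.4
1.14 t 13.1 [ 0.5642 -0.3709  0.2067] yaw 1.138 F [ 1.2 -1.   7. ] Tz [-0.13 -0.18  0.08] op 0.0172 g 60.4
1.24 t 13.4 [ 0.5642 -0.371   0.2068] yaw 1.238 F [ 0.8 -1.   7.7] Tz [-0.19 -0.18  0.07] op 0.017 g 60.4
turned t 13.8 [ 0.5642 -0.3711  0.2068] yaw 1.312 F [ 1.3 -0.6  7.5] Tz [-0.13 -0.21  0.02] op 0.0169 g 60.4
```

```bash
python3 - <<'E'
from h import *
C=(.5640,-.3707); Z=.214
def rep(t): 
    o=observe(); print(t,"t",round(o["time_s"],1),o["eef_pos"].round(4),"yaw",round(o["tcp_rot"][2],3),"F",o["ft_force"].round(1),"op",round(o["opening"],4),"g",round(o["grasp_force"],1))
move_l((*C,Z+.004),feed=.02); hold(.3); rep("risen")
print("blocked",move_l((*C,Z+.03),feed=.04,max_force=15)); rep("out")
if observe()["eef_pos"][2]>.24:
    move_l((*C,.34),feed=.12); rep("up")
    im,d,c=shot("scene"); cv2.imwrite("pics/s2.png",im[20:280,100:420,::-1])
E
```

```text
risen t 14.9 [ 0.5641 -0.3709  0.218 ] yaw 1.315 F [ 3.6 -4.1  2.6] op 0.0172 g 59.8
blocked False
out t 15.7 [ 0.5636 -0.3703  0.2433] yaw 1.315 F [-0.2  0.3 -2.6] op 0.0167 g 59.4
up t 16.6 [ 0.5637 -0.3704  0.3387] yaw 1.315 F [ 0.2  0.3 -2. ] op 0.0166 g 59.4
```

View pics/s2.png

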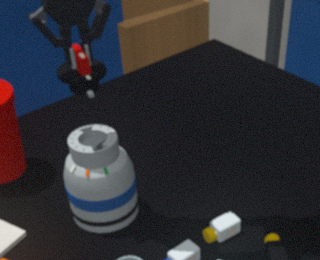

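The cap is out of the neck and hanging in the gripper, with a load of about 2 N. Next I place it in the box.

```bash
cat >> h.py <<'E'
B=np.array([.5256,.2566]); BY=-.0563
def box(x,y): return B+np.array([[np.cos(BY),-np.sin(BY)],[np.sin(BY),np.cos(BY)]])@[x,y]
PY=np.pi+BY
def rep(t):
    o=observe(); print(t,"t",round(o["time_s"],1),o["eef_pos"].round(4),"yaw",round(o["tcp_rot"][2],3),"F",o["ft_force"].round(1),"op",round(o["opening"],4),"g",round(o["grasp_force"],1))
E
python3 - <<'E'
from h import *
p=box(0,.092); print(p)
movep((.45,-.05,.34),down(2.2)); rep("mid"); movep((*p,.25),down(PY)); rep("over")
move_l((*p,.10),feed=.12); print("contact",move_l((*p,.036),feed=.04,max_force=6)); rep("placed")
gripper_to(.045); o=observe()["eef_pos"]; move_l((*p,.2),feed=.15)
movep((.45,-.05,.34),down(PY)); movep((.48,-.05,.42),down(0)); im,d,c=shot("wrist")
for o in bottles(im,d,c): print(o[0],o[1].round(4),round(o[2],3),round(o[3],4),o[4],o[5])
cv2.imwrite("pics/w3.png",im[:,:,::-1])
s,d2,c2=shot("scene"); cv2.imwrite("pics/s3.png",s[:,:,::-1])
im2=np.hstack([cv2.resize(im,(400,300)),cv2.resize(s,(400,300))]); cv2.imwrite("pics/m3.png",im2[:,:,::-1])
E
```

```text
[0.53077686 0.34845423]
mid t 18.0 [ 0.4505 -0.0507  0.3402] yaw 2.199 F [-0.6 -0.3 -1. ] op 0.0169 g 59.4
over t 19.5 [0.5316 0.3473 0.2505] yaw 3.083 F [-0.1 -0.2 -1.7] op 0.0168 g 59.4
contact True
placed t 22.1 [0.5306 0.3487 0.0454] yaw 3.085 F [-0.4  0.5  3.5] op 0.0169 g 60.3
Y [ 0.6562 -0.035 ] -0.009 0.0354 (55.2, 34.6) [311.  45.]
B [ 0.5512 -0.14  ] -0.004 0.0353 (54.0, 36.3) [392. 134.]
Y [ 0.539  -0.0491] 0.356 0.0354 (55.9, 35.7) [325. 144.]
Y [ 0.4349 -0.1439] -0.124 0.0354 (55.4, 36.3) [390. 221.]
```

View pics/m3.png

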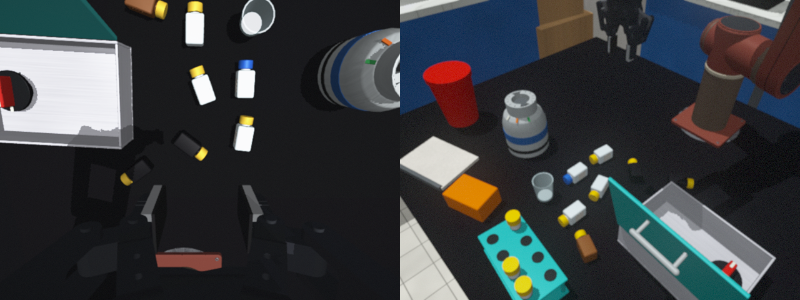

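The cap stands in the box near (5,90) in the wrist half of the picture, and the bottles haven't moved. Next come the bottles, re-detecting before each grasp.

```bash
cat >> h.py <<'E'
def look():
    movep((.45,-.05,.34),down(observe()["tcp_rot"][2])); movep((.48,-.05,.42),down(0))
    im,d,c=shot("wrist"); return [o for o in bottles(im,d,c) if o[0]=="Y"],im
def carry(o,slot):
    a=o[2]; g=o[1]-.007*np.array([np.cos(a),np.sin(a)]); yaw=a+(np.pi if a<np.pi/2 else -np.pi)
    gripper_to(.058,50); movep((*g,.15),down(yaw))
    if move_l((*g,.006),feed=.1,max_force=10): rep("touched early"); 
    gripper_to(0); hold(.1); rep("grip")
    move_l((*g,.17),feed=.12); hold(.1); rep("lift")
    if observe()["opening"]<.03: print("LOST"); return False
    p=box(*slot); movep((.45,.0,.30),down(yaw)); movep((*p,.22),down(PY)); rep("over")
    if observe()["opening"]<.03: print("LOST"); return False
    move_l((*p,.09),feed=.15); hit=move_l((*p,.008),feed=.04,max_force=5); rep(f"placed hit={hit}")
    gripper_to(.047); move_l((*p,.2),feed=.15); return True
E
python3 - <<'E'
from h import *
bs,im=look(); b=min(bs,key=lambda o:o[1][0]); print(b)
print(carry(b,(-.045,-.09)))
bs,im=look(); print(len(bs),[ (o[1].round(4),round(o[2],3)) for o in bs])
cv2.imwrite("pics/w4.png",im[:,:,::-1])
E
```

```text
('Y', array([ 0.41039008, -0.13154378]), np.float64(-0.07506305953664592), np.float64(0.03534553420986042), (55.4, 36.1), array([379., 241.]))
grip t 34.0 [ 0.404  -0.1314  0.0066] yaw 3.067 F [0.1 0.3 7.3] op 0.0355 g 50.8
lift t 35.6 [ 0.4029 -0.1308  0.1692] yaw 3.067 F [ 0.2  0.1 -1.4] op 0.0354 g 50.3
over t 37.2 [0.4756 0.1679 0.2197] yaw 3.085 F [-0.4  0.4  0.7] op 0.0354 g 50.2
placed hit=True t 39.7 [0.475  0.17   0.0215] yaw 3.085 F [ 0.4  4.9 -1.2] op 0.0354 g 52.1
True
3 [(array([ 0.6565, -0.035 ]), np.float64(-0.013)), (array([ 0.539 , -0.0491]), np.float64(0.365)), (array([0.4831, 0.1706]), np.float64(-0.062))]
```

View pics/w4.png

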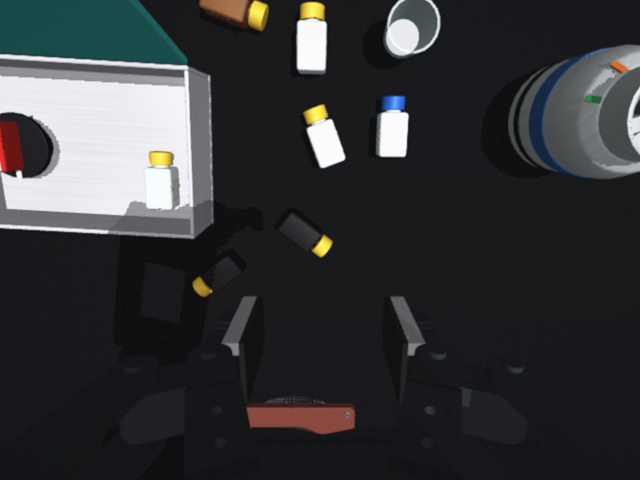

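The knocked bottle had moved to (0.410,-0.132) and was still found. It now lies flat in the box at pixel (162,182). A side contact (Fy 4.9) suggests a knuckle met the box's -y rim, so the remaining slots sit farther inboard.

```bash
python3 - <<'E'
from h import *
inb=lambda o:o[1][1]>.08
for slot in ((.038,-.068),(-.01,.0)):
    bs,im=look(); bs=[o for o in bs if not inb(o)]; b=min(bs,key=lambda o:o[1][0]); print(b[1],b[2],b[3],b[4])
    if not carry(b,slot): break
bs,im=look(); print(len(bs),[ (o[1].round(4),round(o[2],3)) for o in bs])
s,_,_=shot("scene")
cv2.imwrite("pics/m5.png",np.hstack([cv2.resize(im,(400,300)),cv2.resize(s,(400,300))])[:,:,::-1])
E
```

```text
[ 0.53888054 -0.04917684] 0.35306871467530954 0.035347689831473184 (56.1, 35.9)
grip t 51.1 [ 0.533  -0.0518  0.0068] yaw -2.788 F [-0.4 -0.5  5.5] op 0.0353 g 51.2
lift t 52.8 [ 0.5318 -0.0515  0.1691] yaw -2.789 F [-0.  -0.5 -1.1] op 0.0353 g 50.6
over t 54.4 [0.5594 0.1857 0.2185] yaw 3.086 F [ 0.4 -0.2 -0.3] op 0.0354 g 50.5
placed hit=True t 57.1 [0.5598 0.1866 0.0118] yaw 3.085 F [-0.8  0.4  4.4] op 0.0354 g 51.1
[ 0.65627164 -0.03500888] -0.011803263109285922 0.03535213871501208 (55.4, 34.6)
grip t 67.5 [ 0.65   -0.0351  0.0069] yaw 3.13 F [-0.  -0.1  4.2] op 0.0348 g 51.5
lift t 69.1 [ 0.6487 -0.0348  0.1689] yaw 3.13 F [-0.5 -0.8 -0.6] op 0.0355 g 51.1
over t 71.1 [0.516  0.2563 0.2199] yaw 3.085 F [-0.1 -0.5  0.2] op 0.0355 g 51.1
placed hit=True t 73.9 [0.5156 0.2572 0.0118] yaw 3.085 F [-0.4 -0.8  4.5] op 0.0353 g 51.6
4 [(array([0.5678, 0.1858]), np.float64(-0.075)), (array([0.5479, 0.1873]), np.float64(3.066)), (array([0.5239, 0.2564]), np.float64(-0.053)), (array([0.4832, 0.1707]), np.float64(-0.049))]
```

View pics/m5.png

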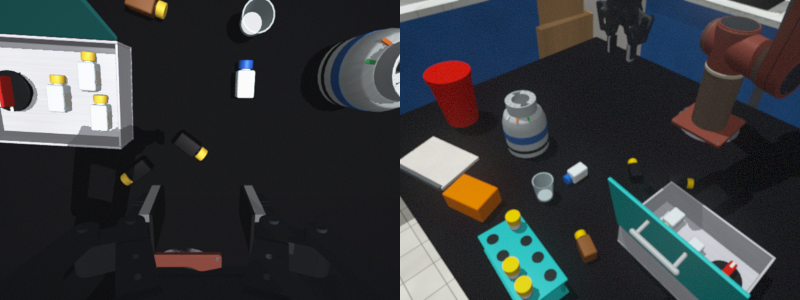

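All three bottles lie inside the box at (89,72), (58,93) and (100,112), next to the cap. No other clear yellow-capped bottle is in view, and the blue bottle and beaker are untouched. I'll close the lid with the shut fingers pushing the bare outer face beside the handle.

```bash
python3 - <<'E'
from h import *
r=.185; Y=-.1
def pt(th,gap=0):
    n=np.array([np.sin(th),np.cos(th)]); u=np.array([-np.cos(th),np.sin(th)])
    q=np.array([.1,.0905])+r*u+n*(.008+.011*np.sin(th)+gap)
    return np.array([*box(q[0],Y),q[1]])
s=pt(1.8,.03); print(s)
gripper_to(0,40); movep((.60,-.02,.42),down(PY)); movep((*s[:2],.42),down(PY)); rep("behind")
print(move_l(s,feed=.12,max_force=10)); rep("down")
for th in np.arange(1.8,.09,-.1):
    hit=move_l(pt(th),feed=.06,max_force=20)
    o=observe(); print(round(th,2),o["eef_pos"].round(3),o["ft_force"].round(1),hit)
    if hit: break
E
```

```text
[0.70914354 0.14609687 0.25959427]
behind t 83.4 [0.709  0.1453 0.42  ] yaw 3.085 F [-0.6 -0.9  0.4] op -0.0003 g 0.0
False
down t 84.9 [0.7097 0.1462 0.2609] yaw 3.085 F [-0.3  0.2  0. ] op 0.0 g 0.0
1.8 [0.68  0.148 0.267] [ 0.4 -0.1  0.8] False
1.7 [0.662 0.149 0.272] [-0.1 -0.  -0.8] False
1.6 [0.644 0.15  0.275] [ 0.2  0.1 -0.2] False
1.5 [0.625 0.151 0.277] [-0.   0.5  0.1] False
1.4 [0.607 0.152 0.276] [0.6 0.2 0.2] False
1.3 [0.588 0.153 0.274] [-0.2 -0.3 -0.9] False
1.2 [0.569 0.154 0.27 ] [ 0.1 -0.2 -0.1] False
1.1 [0.551 0.155 0.263] [0.  0.1 0.2] False
1.0 [0.534 0.156 0.255] [-0.3 -0.5 -0.4] False
0.9 [0.517 0.157 0.245] [-0.   0.1 -0.4] False
0.8 [0.502 0.158 0.234] [-1.1 -0.2  0.5] False
0.7 [0.488 0.159 0.221] [-0.7 -0.4  0.1] False
0.6 [0.475 0.159 0.206] [-0.1  0.4 -0.4] False
0.5 [0.464 0.16  0.19 ] [-0.4 -0.1 -0.3] False
0.4 [0.454 0.16  0.173] [-0.4 -0.2  1. ] False
0.3 [0.446 0.161 0.155] [ 0.5  0.6 -0.3] False
0.2 [0.44  0.161 0.137] [-0.2  0.3 -0.4] False
0.1 [0.436 0.161 0.117] [-0.2 -0.6 -0.4] False
```

```bash
python3 - <<'E'
from h import *
s,_,_=shot("scene"); t,_,_=shot("side")
cv2.imwrite("pics/m6.png",np.hstack([cv2.resize(t,(400,300)),cv2.resize(s,(400,300))])[:,:,::-1])
E
```

```text
(no output)
```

View pics/m6.png

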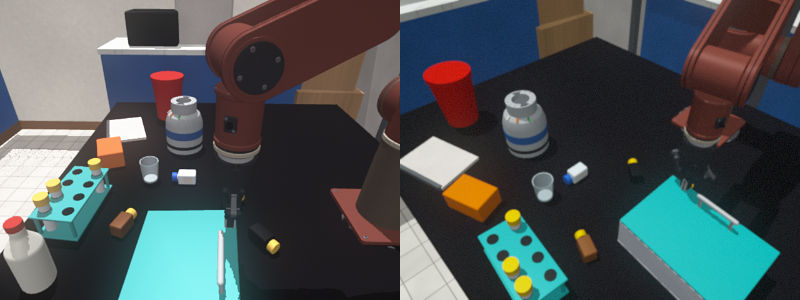

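The lid is down and nearly closed, with the fingers at its front edge beside the handle. I'll press it the last bit gently, back off and check.

```bash
python3 - <<'E'
from h import *
p=box(-.083,-.1)
print(move_l((*p,.108),feed=.03,max_force=10)); rep("a")
print(move_l((*p,.090),feed=.015,max_force=10)); rep("pressed"); hold(.2)
move_l((*p,.22),feed=.1); movep((.45,-.2,.35),down(PY)); rep("clear")
for n in("scene","side"):
    im,d,c=shot(n); P=cloud(c,d); m=(mask(im,(80,100,60),(98,255,255))>0)&(d>0)&(abs(P[...,0]-.52)<.12)&(P[...,1]>.1)&(P[...,1]<.42)&(P[...,2]>.06)
    q=P[m]; rel=(q[:,:2]-B)@np.array([np.cos(BY),np.sin(BY)]); k=q[:,2]<np.median(q[:,2])+.02
    print(n,m.sum(),"lid slope",np.polyfit(rel[k],q[k,2],1),np.median(q[:,2]))
cv2.imwrite("pics/m7.png",im[:,:,::-1])
E
```

```text
False
a t 94.1 [0.4369 0.1614 0.1077] yaw 3.085 F [ 0.1 -0.  -0.5] op -0.0002 g 0.0
True
pressed t 94.8 [0.4371 0.1615 0.0985] yaw 3.085 F [-1.2  0.2  6.2] op -0.0001 g 3.2
clear t 97.9 [ 0.4501 -0.1991  0.3494] yaw 3.086 F [ 0.2 -0.3  0.2] op 0.0 g 0.0
scene 24494 lid slope [-0.00037617  0.09881208] 0.09880880070598891
side 22172 lid slope [-0.00073546  0.09754855] 0.09754938522195092
```

View pics/m7.png

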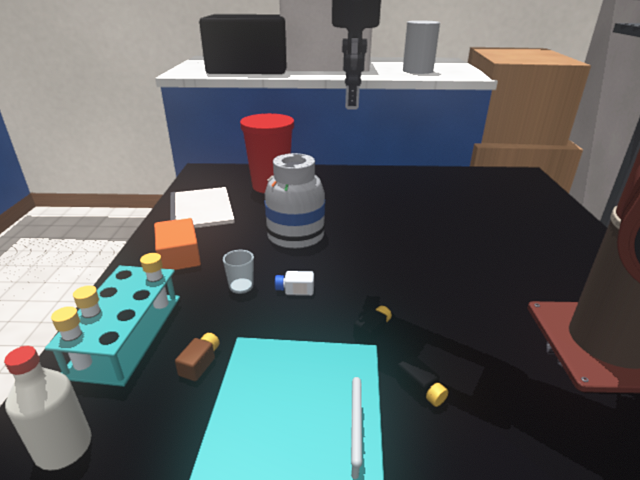

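The lid is flat: its slope is under 0.001 rad and its top stands at 98 mm. The blue bottle and the beaker are in place, and the robot is clear of everything.

```bash
python3 -c "
from plant import *
print(job_done())"
```

```text
the job is handed in; nothing more can be done
None
```

I released the cap, laid it and all three yellow-capped bottles in the container, closed the lid flat, left the blue-capped bottle and the beaker where they stood, and handed in the job; no verdict came back.

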